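# Swap dish for chamber slide in the flatbed scanner and lower its cover

## Robot

A 6-joint arm with a two-finger parallel gripper is mounted at the origin on a cart in front of the work surface, level with it; the furniture and walls round the work are solid. World frame = base frame: x ahead of the robot, y to its left, z up, the work surface at z = 0. Lengths are in m, angles in rad, forces in N, time in s.
With the tool pointing down it reaches from about 0.35 to 0.775 m from the base axis. Payload 5.5 kg.
Tool frame: the origin (TCP) lies at the very end of the fingers, on their centre line; the grasp point (between the pads) lies 19 mm behind it; z points along the fingers, y is the line along which they close (so a half turn about z gives the same grasp; the last joint's range is limited). The gripper opens to 85 mm and grips with 20 to 120 N. Pads are 22 mm wide; open, the fingers measure 114 mm over their backs; the gripper's body (76 mm by 85 mm) begins 54 mm behind the grasp point. The pads swing forward as they close: fully open they stand 13 mm farther back than shut.
Start: joints at [-1.38, 0.313, 0.046, 1.304, 0, 1.431], TCP at [0.187, -0.544, 0.202] pointing down, gripper open.
Joint ranges: [-2.76, 2.76], [-0.86, 1.69], [-1.03, 1.26], [-2.2, 2.34], [-1.47, 1.5], [-3.14, 3.14]. Speed limits (rad/s): [2.57, 2.57, 3.14, 3.14, 3.14, 3.14].

## Interface

Orientations are given as a unit quaternion [w, x, y, z].
In Python, from workcell import env gives the robot as it stands. The module is installed in compiled form; this text tells all that it offers.
- The arm moves only by the tool jog_arm, never from a script. Its arguments are lists of equal length, an entry for each row: "gripper": the opening, from 0 (shut) to 1 (fully open); "offset": the shift along the world's x, y, z in cm, a list of three; "twist": the turn about the world's z in degrees. In form: {"gripper": [gripper, ...], "offset": [[dx, dy, dz], ...], "twist": [twist, ...]}. A call has exactly 8 rows; each row is the pose to reach, as a shift and turn from the pose commanded when the call began; what a row does not reach only later rows make up. A row lasts 1/8 s, in which the tool goes at most 62.5 mm and 10.7 degrees, less where a joint would pass 70% of its speed; a pose out of reach is approached as far as the arm can. A call with a gripper value outside its range is refused whole. The fingers move at their own pace and stop on an object; "squeeze" is the grip in N (left out, the last holds). Time passes only in rows, so rows that repeat a pose let the fingers close, or fill a call up. It gives the time, the measured TCP pose, the force, the opening and the grip force at its end, in the units of the state.
- env.get_state(): the state, without advancing time (a new reading comes with each control period).
- env.read_camera(name): name is "scene" or "top" or "wrist"; returns a dict with "image" (400x640x3 uint8, red, green, blue), "z_map" (400x640 float32, m along the optical axis (not along the pixel's ray), 0 where there is no reading), "fovy" (degrees; the focal length in pixels is half the picture's height over the tangent of half this angle, whatever the lens; pixels are square), "cx", "cy" (the principal point, pixels), "cam_to_world" (4x4, takes a point from camera to world coordinates). Camera axes: x right, y up, looking along -z (the intrinsics and any distortion apply to the point x, -y, -z); pixel columns grow to the right and rows downward; lengths in m; the calibration is good to about 2 mm. A picture is of the moment at which its call begins.
- env.hand_in(): hands the job in; it is judged then, once.
The state is a dict: "clock": time; "joint_pos": joint angles; "qvel": joint speeds; "tau": joint torques, N m; "tcp_pos": TCP position; "orientation": TCP orientation; "wrist_force": force on the tool from outside, world axes, zero at the start; "ft_torque": the same for the moment, N m; "finger_gap": finger opening in m; "grip_force": force on a finger pad.
Only numpy, scipy, OpenCV 4.12 (cv2) and the standard library are available. Lean on these libraries where they do the work, as an engineer would, in place of code of your own. Each camera call takes 0.05 s, during which the arm holds its last target. There are 200 camera calls.

## Task

The dish lying on the flatbed scanner has been scanned: take it out and stack it squarely on the other dish on the bench. Then lay the eight-well chamber slide on the scanner's bed and push it home into the corner of the two steel stops, one long edge along the rear stop and one end against the side stop, let go, and lower the cover all the way down gently, without letting it drop. Keep dish and slide level while you carry them, and leave the bottle, the timer and the tape where they stand.

Things in the scene. Friction and masses are not known exactly. Their poses are not given: they have to be found in the camera images.
- scanner: Low white flatbed scanner, fixed (place and yaw vary): housing 196 mm (x) x 206 mm (y), level dark-grey bed with a flush glass window, 42 mm above the bench. Origin: centre of its underside; x to the rear (hinge side, away from the robot), y to its left, z up. Above the bed stand only two steel stops, the hinge brackets at the rear and the open cover.
- stop_corner (a point): Inner corner of the steel stops, at bed height, at x 48, y -45 mm in the scanner's frame, axes as its. Rear stop: rail 8 mm high, its front face is the plane x = 0, from y 3 to 69 mm. Side stop: block 8 mm high, its face is the plane y = 0, from x -24 to -8 mm, 8 mm thick towards -y. A slide that is home has its centre at x -13, y 38 mm.
- cover (a joint): Hinge angle of the cover, rad: 0 closed on its stop, 1.40 fully open. Starts at 1.25 to 1.38, leaning over the rear of the bed. The hinge has friction (0.22 N m): the cover (about 0.36 kg) stays where it is left above about 1.1 rad and falls shut below about 0.8 rad if not held. Closed, it leaves about 21 mm of room above the bed.
- cover_hinge (a point): Middle of the hinge axis, which runs along the scanner's y, at x 88, z 66 mm in the scanner's frame. The cover is a grey shell 190 mm wide, 182 mm from hinge to front edge, 5 mm thick, with skirts 21 mm deep on its inner side at the front and both sides.
- cover_handle (a point): Middle of the cover's handle, a round steel bar 9 mm thick along the scanner's y, straight for 96 mm, on two side rods, with a 29 mm gap between bar and cover. Closed, it lies 216 mm in front of (-x) and 8.5 mm above the hinge axis; it turns with the cover and stands about 0.27 m above the bench when open, 75 mm when closed. It can turn in a grip.
- scanned_dish: Closed round clear dish with a pink content, 60 mm across, 15 mm high, about 40 g, lying flat on the scanner's bed at the start. Origin: centre of its underside, z up. The yaw does not matter.
- bench_dish: The other dish, the same in shape and size, loose, lying flat on the bench to the right of the scanner. Origin: centre of its underside. Its flat top is 15 mm above the bench. Behind this part of the bench a fixed brown heating panel of the bioreactor stands upright, 0.19 m high; its nearest edge is at x 0.53, y 0.095 m in the world.
- chamber_slide: Slide lying flat on the bench right of the scanner: glass plate 26 (x) x 76 (y) x 3 mm, on it a white block of eight wells, 24 (x) x 56 (y) mm, from 3 to 17 mm above the underside; the plate stands out 10 mm at both ends. About 45 g. Origin: centre of its underside. Grip the block at its ends (56 mm) or sides (24 mm). Either end may go to the side stop.
- buffer_bottle: White bystander bottle with a screw cap, 47 mm across, 94 mm high, standing on the bench (origin: centre of its underside). Not to be moved.
- timer: White bystander bench timer, 25 mm (x) x 66 mm (y) x 60 mm high, standing on the bench (origin: centre of its underside). Not to be moved.
- tape: Bystander roll of tape lying flat on the bench in front of the scanner, 92 mm across, 25 mm high (origin: centre of its underside). Not to be moved.

How it is judged:
By the outcome, as a careful person would: the job done as asked, in the order asked, and still so for the second after the job is handed in, with the robot touching nothing.
It also fails if it takes over 72 s, if anything falls off the work surface, if the arm or the gripper's body presses on something with over 40 N, if the wrist force passes 120 N, or if a joint passes its speed limit or range.

## Working session

There is one attempt and no reset: what is moved stays moved. The work goes in short steps, Python scripts to look and compute and a tool call to move; the robot and the scene stay as the last step left them, time stands still between calls to the robot, and variables do not carry over. Pictures are saved under pics/ and viewed, at most 10 in all, crops included, and the job is handed in when it is done.

Besides the shell and the picture viewer there is one more tool, called after ">>>" by a JSON object that holds its "method" and its "body". jog_arm: Moves the arm, as the interface text tells. Its arguments: {"type":"object","properties":{"gripper":{"type":"array"},"offset":{"type":"array"},"twist":{"type":"array"},"squeeze":{"type":"number"}},"required":["gripper","offset","twist"]}

```bash
mkdir -p pics
cat > h.py <<'E'
import numpy as np, cv2
from workcell import env
def snap(name,fn=None):
    c=env.read_camera(name)
    if fn: cv2.imwrite('pics/'+fn,c['image'][:,:,::-1])
    np.savez('last_'+name+'.npz',**c); return c
def load(name): return dict(np.load('last_'+name+'.npz'))
def pt(c,u,v,z=None,r=1):
    f=200/np.tan(np.radians(float(c['fovy']))/2)
    T=c['cam_to_world']; d=np.array([(u-c['cx'])/f,-(v-c['cy'])/f,-1.0])
    if z is None:
        p=c['z_map'][int(v)-r:int(v)+r+1,int(u)-r:int(u)+r+1]; p=p[p>0]
        s=np.median(p) if p.size else np.nan
    else: s=(z-T[2,3])/(T[:3,:3]@d)[2]
    return T[:3,:3]@(d*s)+T[:3,3]
E
python3 - <<'E'
from h import *
for n in('top','scene'):
    c=snap(n,n+'1.png'); print({k:v for k,v in c.items() if k not in('image','z_map')})
print(env.get_state())
E
```

```text
{'fovy': 42.97473513039272, 'cx': 318.2092088162835, 'cy': 193.98998092259177, 'cam_to_world': array([[-0.02988711,  0.99743435, -0.06504985,  0.42428226],
       [-0.9995319 , -0.02939745,  0.0084718 ,  0.10699639],
       [ 0.00653776,  0.0652726 ,  0.99784605,  1.34966273],
       [ 0.        ,  0.        ,  0.        ,  1.        ]])}
{'fovy': 42.73819874388116, 'cx': 315.598539518213, 'cy': 206.42999778478065, 'cam_to_world': array([[ 0.52296233,  0.36255399, -0.77140456, -0.54530674],
       [-0.85226517,  0.2092238 , -0.47944706, -0.5509672 ],
       [-0.01242925,  0.90817399,  0.41840831,  0.64435891],
       [ 0.        ,  0.        ,  0.        ,  1.        ]])}
{'clock': 0.1, 'joint_pos': array([-1.37959381e+00,  3.13876548e-01,  4.50864788e-02,  1.30361719e+00,
       -1.94394345e-06,  1.43121523e+00]), 'qvel': array([0.00041557, 0.00023587, 0.00245555, 0.00186643, 0.00037332,
       0.00178646]), 'tau': array([ 1.48762945e-03, -4.81727171e+01,  2.99243027e+01,  1.28375326e-02,
       -2.14863908e-04, -7.16384989e-06]), 'tcp_pos': array([ 0.1866533 , -0.54332059,  0.20152333]), 'orientation': array([-8.05173445e-04,  9.86353604e-01,  1.64638754e-01, -2.17590108e-05]), 'wrist_force': array([ 0.26563863,  0.81173508, -0.38858201]), 'ft_torque': array([ 0.02478066, -0.02632863, -0.02265536]), 'grip_force': 0.0, 'finger_gap': 0.08530859638916191}
```

View pics/top1.png

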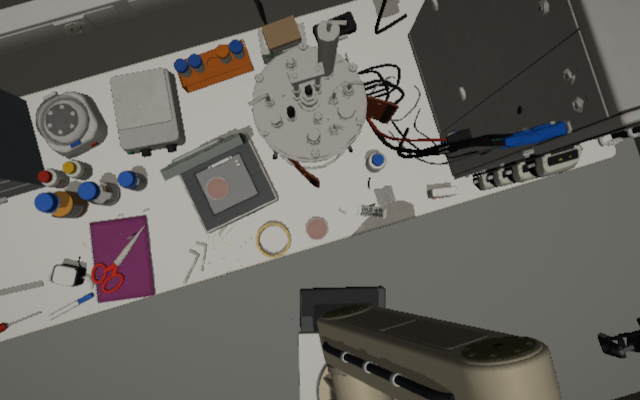

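View pics/scene1.png

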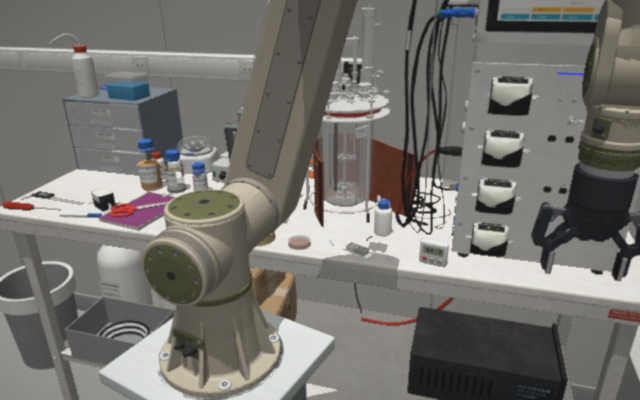

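The top view shows the scanned dish at (217,188), bench dish (317,228), slide (372,211), tape (274,239), bottle (376,161), timer (442,190), and the brown panel at about (303,172). I'll enlarge it.

Run:
```python
from h import *
c=load('top'); im=c['image'][:,:,::-1]
a=cv2.resize(im[125:265,155:290],None,fx=4,fy=4,interpolation=cv2.INTER_CUBIC)
b=cv2.resize(im[170:250,335:400],None,fx=4,fy=4,interpolation=cv2.INTER_CUBIC)
o=np.zeros((560,800,3),np.uint8); o[:,:540]=a; o[:320,540:]=b; 
cv2.imwrite('pics/crop1.png',o)
for n,u,v,z in [('sdish',217,188,.057),('bdish',317,228,.015),('slide',372,211,.01),('tape',274,239,.025),('bottle',376,161,.09),('timer',442,190,.06)]:
    print(n,pt(c,u,v,z).round(3),pt(c,u,v).round(3))
for u,v in [(190,165),(215,230),(275,203),(245,150),(165,172),(180,175),(215,160),(205,145),(240,140)]: print(u,v,pt(c,u,v).round(3))
```

```text
sdish [0.531 0.353 0.057] [0.531 0.353 0.057]
bdish [0.422 0.102 0.015] [0.422 0.101 0.013]
slide [ 0.462 -0.045  0.01 ] [ 0.462 -0.045  0.013]
tape [0.397 0.214 0.025] [0.396 0.216 0.   ]
bottle [ 0.585 -0.05   0.09 ] [ 0.585 -0.05   0.09 ]
timer [ 0.509 -0.22   0.06 ] [ 0.509 -0.22   0.058]
190 165 [0.568 0.376 0.242]
215 230 [0.425 0.371 0.003]
275 203 [ 0.492  0.211 -0.   ]
245 150 [0.63  0.282 0.041]
165 172 [0.555 0.431 0.242]
180 175 [0.57  0.453 0.035]
215 160 [0.605 0.36  0.042]
205 145 [0.605 0.334 0.282]
240 140 [0.62  0.266 0.242]
```

View pics/crop1.png

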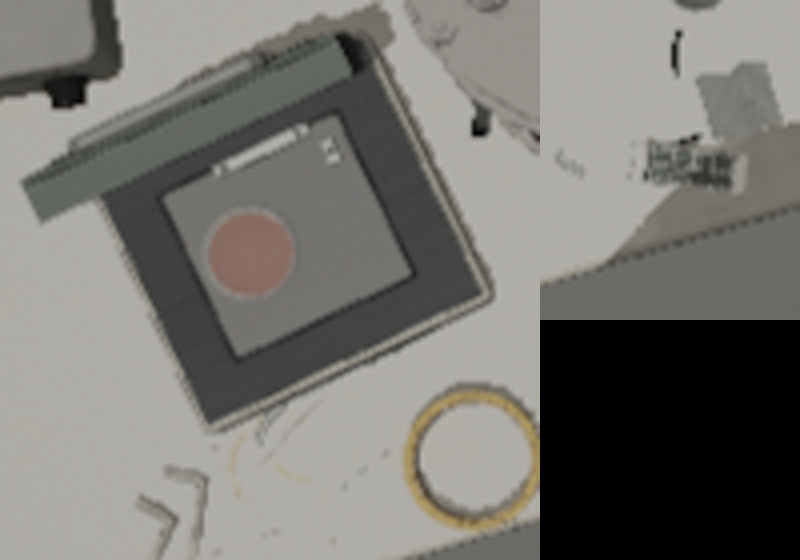

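Crop: scanner front corners at about (207.5,232.5) and (278,199) in top pixels, the rear rail at (209..231, 158..167), the side stop at (238,162), and the open cover along the rear. Next I fit the scanner pose and cover angle from depth.

```bash
cat >> h.py <<'E'
def cloud(c):
    f=200/np.tan(np.radians(float(c['fovy']))/2); z=c['z_map'].astype(float)
    v,u=np.mgrid[0:400,0:640]; P=np.stack([(u-c['cx'])/f*z,-(v-c['cy'])/f*z,-z],-1)
    return P@c['cam_to_world'][:3,:3].T+c['cam_to_world'][:3,3], z>0
E
python3 - <<'E'
from h import *
c=load('top'); P,ok=cloud(c)
v,u=np.mgrid[0:400,0:640]
box=(u>150)&(u<290)&(v>125)&(v<245)&ok
m=box&(P[...,2]>.032)&(P[...,2]<.062)
n,l,st,ce=cv2.connectedComponentsWithStats(m.astype(np.uint8)); k=l==1+np.argmax(st[1:,4])
q=P[k][:,:2].astype(np.float32)
r=cv2.minAreaRect(q); print(r); print(cv2.boxPoints(r).round(3))
# direct front edge & right edge
for a,b in (((207.5,232.5),(278,198.75)),): 
    A,B=pt(c,*a,.042),pt(c,*b,.042); d=B-A; print(A,B,np.hypot(*d[:2]),np.degrees(np.arctan2(d[1],d[0])))
h=box&(P[...,2]>.12); H=P[h]
print(H.shape,np.percentile(H[:,2],[1,10,50,90,99]))
np.save('cov.npy',H)
# slide depth blob
m=(u>345)&(u<400)&(v>195)&(v<222)&ok&(P[...,2]>.008)&(P[...,2]<.03)
q=P[m][:,:2].astype(np.float32); print('slide',cv2.minAreaRect(q),len(q))
E
```

```text
((0.5481653809547424, 0.33285659551620483), (0.19546477496623993, 0.20607677102088928), 24.108442306518555)
[[0.417 0.387]
 [0.501 0.199]
 [0.679 0.279]
 [0.595 0.467]]
[0.41901949 0.38248488 0.042     ] [0.50029641 0.19981727 0.042     ] 0.1999334663394275 -66.0135973419519
(1996, 3) [0.19972113 0.23926642 0.24584852 0.32542759 0.34743946]
slide ((0.4764517545700073, -0.05501239746809006), (0.070524662733078, 0.05482501909136772), 81.16492462158203) 96
```

```bash
cat >> h.py <<'E'
SC=np.array([.548,.333]); SY=np.radians(24.1)
R2=np.array([[np.cos(SY),-np.sin(SY)],[np.sin(SY),np.cos(SY)]])
def w2s(p): p=np.array(p,float); p[...,:2]=(p[...,:2]-SC)@R2; return p
def s2w(p): p=np.array(p,float); p[...,:2]=p[...,:2]@R2.T+SC; return p
E
python3 - <<'E'
from h import *
H=w2s(np.load('cov.npy')); H=H[(abs(H[:,1])<.105)&(H[:,0]>-.05)&(H[:,0]<.12)&(H[:,2]<.3)]
for lo in np.arange(.12,.3,.01):
    s=H[(H[:,2]>=lo)&(H[:,2]<lo+.01)]
    if len(s)>3: print(round(lo,2),len(s),np.percentile(s[:,0],[2,50,98]).round(4),np.percentile(s[:,1],[2,98]).round(3))
for t in (1.25,1.3,1.35,1.38,1.4): print(t,'bar',.088-.216*np.cos(t)+.0085*np.sin(t),.066+.216*np.sin(t)+.0085*np.cos(t),'edge',.088-.182*np.cos(t),'skirt tip x,z',.088-.182*np.cos(t)-.024*np.sin(t),.066+.182*np.sin(t)-.024*np.cos(t))
c=snap('wrist','wrist1.png'); print(c['cam_to_world'])
E
```

```text
0.18 4 [0.0448 0.0522 0.0632] [-0.095 -0.094]
0.22 8 [0.0377 0.0611 0.0619] [-0.095  0.078]
0.23 250 [0.0314 0.0374 0.0596] [-0.094  0.089]
0.24 781 [0.0312 0.0452 0.0555] [-0.091  0.091]
0.25 4 [0.0473 0.0546 0.0577] [-0.058  0.035]
0.27 48 [0.0475 0.0505 0.0567] [-0.055  0.055]
0.28 177 [0.0472 0.0509 0.0556] [-0.05   0.049]
1.25 bar 0.02795673898714445 0.27366091786116636 edge 0.0306113300440611 skirt tip x,z 0.00783569917952703 0.23114746402523023
1.3 bar 0.03841049759313527 0.27640230809342264 edge 0.0393152131903251 skirt tip x,z 0.016189816740312467 0.23494761785893903
1.35 bar 0.048988204129429634 0.27861780213084925 edge 0.048140782949066444 skirt tip x,z 0.024723422361226623 0.23832549063421896
1.38 bar 0.055383335447832804 0.27969230962646124 edge 0.053485368703794126 skirt tip x,z 0.029920883974857492 0.24014596257662144
1.4 bar 0.05966341983844985 0.2803018623921595 edge 0.057065979992156124 skirt tip x,z 0.03341518647243308 0.24127263942829394
[[ 0.32503824  0.90793571  0.26458059  0.25334205]
 [-0.94569809  0.31273622  0.08860691 -0.5206112 ]
 [-0.00229456 -0.27901399  0.96028429  0.3729704 ]
 [ 0.          0.          0.          1.        ]]
```

View pics/wrist1.png

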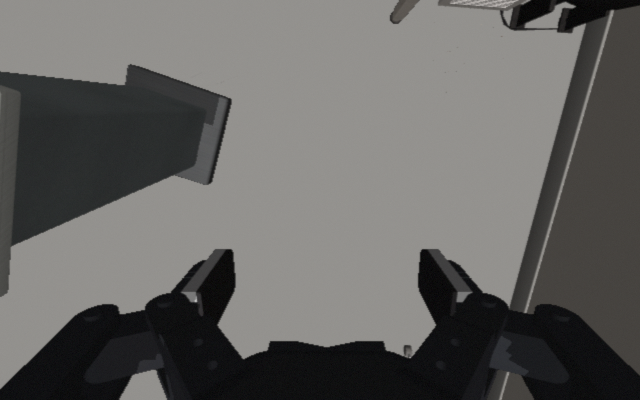

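The wrist view shows only the open fingers and timer/bench edges (fingers at rows 250–330). The cover is at about 1.36 rad and its skirt tip at scanner x ≈ 30 mm. I'll approach the dish from the front with the fingers closing along scanner x.

>>> {"method": "jog_arm", "body": {"gripper": [1,1,1,1,1,1,1,1], "offset": [[3,5.4,1],[6,10.8,2],[9,16.2,3],[12,21.6,4],[15,27,4],[18,32.4,4],[21,37.8,4],[23,43,4]], "twist": [-10.6,-21.2,-31.8,-42.4,-53,-63.6,-74.2,-84.8]}}

```text
clock: 1.15
tcp_pos: [0.3091, -0.2247, 0.2423]
orientation: [-0.042, 0.895, -0.443, 0.017]
wrist_force: [-0.1, -0.2, -0.3]
finger_gap: 0.0853
grip_force: 0.0
```

>>> {"method": "jog_arm", "body": {"gripper": [1,1,1,1,1,1,1,1], "offset": [[3,6,0],[6,12,0],[8,18,0],[10,24,0],[12,30,0],[13,36,0],[14,42,0],[14,45,0]], "twist": [-5,-10,-10,-10,-10,-10,-10,-10]}}

```text
clock: 2.15
tcp_pos: [0.1834, -0.0758, 0.2435]
orientation: [-0.06, 0.858, -0.509, 0.032]
wrist_force: [0.3, -1.0, 1.2]
finger_gap: 0.0854
grip_force: 0.0
```

```bash
cat >> h.py <<'E'
def where(s=None):
    s=s or env.get_state(); q=s['orientation']; yaw=np.degrees(2*np.arctan2(q[2],q[1])); p=s['tcp_pos']
    print('t',round(s['clock'],2),'tcp',p.round(4),'yaw',((yaw+180)%360-180).round(2),'scan',w2s(p).round(4),'F',s['wrist_force'].round(1),'gap',round(s['finger_gap'],4),'grip',round(float(s['grip_force']),1)); return p
E
python3 -c "
from h import *
where();print(env.get_state()['qvel'].round(2))"
```

```text
t 2.15 tcp [ 0.1834 -0.0758  0.2435] yaw -61.33 scan [-0.4998 -0.2242  0.2435] F [ 0.3 -1.   1.2] gap 0.0854 grip 0.0
[-0.03 -0.43 -0.18  0.26 -0.    0.  ]
```

```bash
python3 -c "
from h import *
s=env.get_state();print(s['joint_pos'].round(3),s['orientation'])"
```

```text
[-1.071 -0.514 -0.588  1.504  0.136  3.141] [-0.06006285  0.85815821 -0.50885959  0.03191967]
```

>>> {"method": "jog_arm", "body": {"gripper": [1,1,1,1,1,1,1,1], "offset": [[0,0,0],[0,0,0],[0,0,0],[0,0,0],[0,0,0],[0,0,0],[0,0,0],[0,0,0]], "twist": [0,0,0,0,0,0,0,0]}}

```text
clock: 3.15
tcp_pos: [0.1839, -0.0767, 0.2437]
orientation: [-0.06, 0.858, -0.509, 0.032]
wrist_force: [-0.2, -0.1, 0.2]
finger_gap: 0.0858
grip_force: 0.0
```

```bash
python3 -c "
from h import *
where();s=env.get_state();print(s['joint_pos'].round(3),s['orientation'])"
```

```text
t 3.15 tcp [ 0.1839 -0.0767  0.2437] yaw -61.32 scan [-0.4996 -0.2253  0.2437] F [-0.2 -0.1  0.2] gap 0.0858 grip 0.0
[-1.071 -0.512 -0.586  1.503  0.136  3.141] [-0.06004811  0.85819951 -0.50878625  0.0320059 ]
```

>>> {"method": "jog_arm", "body": {"gripper": [1,1,1,1,1,1,1,1], "offset": [[3,-3,0],[7,-6,0],[11,-9,0],[15,-9,0],[19,-7,0],[22,-3,0],[24,2,0],[26,6,0]], "twist": [10.6,21.2,31.8,42.4,53,63.6,74.2,84.8]}}

```text
clock: 4.15
tcp_pos: [0.4446, -0.015, 0.2434]
orientation: [-0.066, 0.976, 0.206, -0.017]
wrist_force: [-0.0, -0.0, 0.5]
finger_gap: 0.0858
grip_force: 0.0
```

```bash
python3 -c "
from h import *
where();s=env.get_state();print(s['joint_pos'].round(3),s['orientation'])"
```

```text
t 4.15 tcp [ 0.4446 -0.015   0.2434] yaw 23.86 scan [-0.2365 -0.2754  0.2434] F [-0.  -0.   0.5] gap 0.0858 grip 0.0
[-0.29   0.121 -0.107  1.436  0.099  2.431] [-0.06595669  0.97612786  0.20622133 -0.01723001]
```

The last joint hit its limit and left a tilt of about 8° in the commanded pose. I'll undo it by mirroring the motion at the opposite limit.

>>> {"method": "jog_arm", "body": {"gripper": [1,1,1,1,1,1,1,1], "offset": [[0,0,0],[0,0,0],[0,0,0],[0,0,0],[0,0,0],[0,0,0],[0,0,0],[0,0,0]], "twist": [10.6,21.2,31.8,42.4,53,63.6,74.2,84.8]}}

```text
clock: 5.15
tcp_pos: [0.444, -0.0167, 0.2434]
orientation: [-0.037, 0.582, 0.81, -0.057]
wrist_force: [0.0, 0.4, 0.2]
finger_gap: 0.0853
grip_force: 0.0
```

>>> {"method": "jog_arm", "body": {"gripper": [1,1,1,1,1,1,1,1], "offset": [[0,0,0],[0,0,0],[0,0,0],[0,0,0],[0,0,0],[0,0,0],[0,0,0],[0,0,0]], "twist": [10.6,21.2,31.8,42.4,53,63.6,74.2,84.8]}}

```text
clock: 6.15
tcp_pos: [0.4439, -0.0165, 0.2435]
orientation: [0.011, -0.117, 0.991, -0.067]
wrist_force: [-0.1, -0.3, 0.1]
finger_gap: 0.0853
grip_force: 0.0
```

>>> {"method": "jog_arm", "body": {"gripper": [1,1,1,1,1,1,1,1], "offset": [[0,0,0],[0,0,0],[0,0,0],[0,0,0],[0,0,0],[0,0,0],[0,0,0],[0,0,0]], "twist": [10.6,21.2,31.8,42.4,53,63.6,74.2,84.8]}}

```text
clock: 7.15
tcp_pos: [0.4438, -0.0166, 0.2436]
orientation: [-0.053, 0.754, -0.653, 0.042]
wrist_force: [-0.0, 0.7, 0.6]
finger_gap: 0.0853
grip_force: 0.0
```

```bash
cat >> h.py <<'E'
def tilt():
    s=env.get_state(); w,x,y,z=s['orientation']; t=np.array([2*(x*z+w*y),2*(y*z-w*x)]); a=2*np.arctan2(y,x)
    print('tilt tx,ty deg',np.degrees([t@[np.cos(a),np.sin(a)],t@[-np.sin(a),np.cos(a)]]).round(2),'q',s['joint_pos'].round(3))
E
python3 -c "
from h import *
where();tilt();snap('wrist','wrist2.png')"
```

```text
t 7.15 tcp [ 0.4438 -0.0166  0.2436] yaw -81.77 scan [-0.2379 -0.2766  0.2436] F [-0.   0.7  0.6] gap 0.0853 grip 0.0
tilt tx,ty deg [-0.36  7.77] q [-0.264 -0.069 -0.304  1.213  0.06  -1.974]
```

>>> {"method": "jog_arm", "body": {"gripper": [1,1,1,1,1,1,1,1], "offset": [[0,0,0],[0,0,0],[0,0,0],[0,0,0],[0,0,0],[0,0,0],[0,0,0],[0,0,0]], "twist": [10.6,21.2,31.8,42.4,53,63.6,74.2,82]}}

```text
clock: 8.2
tcp_pos: [0.4528, 0.058, 0.2431]
orientation: [-0.036, 0.998, -0.053, -0.003]
wrist_force: [0.9, 0.3, 0.1]
finger_gap: 0.0857
grip_force: 0.0
```

```bash
python3 -c "
from h import *
where();tilt()"
```

```text
t 8.2 tcp [0.4528 0.058  0.2431] yaw -6.11 scan [-0.1992 -0.2122  0.2431] F [0.9 0.3 0.1] gap 0.0857 grip 0.0
tilt tx,ty deg [-0.55  4.15] q [-0.102  0.072 -0.156  1.352  0.072 -3.137]
```

View pics/wrist2.png

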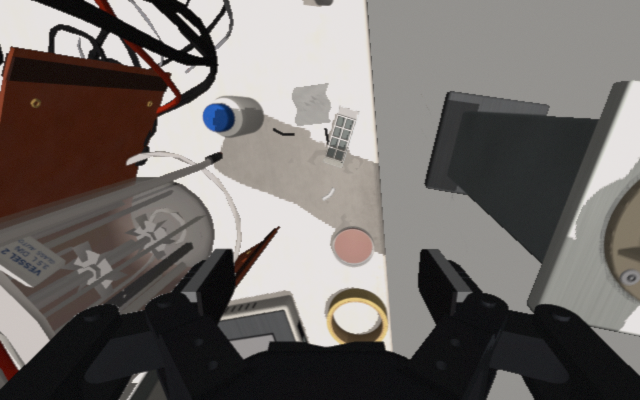

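Wrist2 shows the slide at (341,135) with ends near (347,108) and (335,162), bench dish (352,245), tape (357,318), bottle (230,117). The tilt is being undone (7.8° to 4.2°), so I'll continue.

>>> {"method": "jog_arm", "body": {"gripper": [1,1,1,1,1,1,1,1], "offset": [[0,-1,0],[0,-2,0],[0,-2,0],[0,-2,0],[0,-2,0],[0,-2,0],[0,-2,0],[0,-2,0]], "twist": [5,10,13,13,13,13,13,13]}}

```text
clock: 9.2
tcp_pos: [0.4497, 0.1049, 0.2433]
orientation: [-0.011, 1.0, 0.019, -0.006]
wrist_force: [-0.2, 0.1, -0.5]
finger_gap: 0.0856
grip_force: 0.0
```

```bash
python3 -c "
from h import *
where();tilt()"
```

```text
t 9.2 tcp [0.4497 0.1049 0.2433] yaw 2.18 scan [-0.1829 -0.1681  0.2433] F [-0.2  0.1 -0.5] gap 0.0856 grip 0.0
tilt tx,ty deg [-0.65  1.25] q [ 0.039  0.091 -0.133  1.358  0.022 -3.141]
```

>>> {"method": "jog_arm", "body": {"gripper": [1,1,1,1,1,1,1,1], "offset": [[0,-0.5,0],[0,-1,0],[0,-1,0],[0,-1,0],[0,-1,0],[0,-1,0],[0,-1,0],[0,-1,0]], "twist": [5,5.5,5.5,5.5,5.5,5.5,5.5,5.5]}}

```text
clock: 10.2
tcp_pos: [0.4469, 0.1236, 0.2432]
orientation: [0.001, 0.999, 0.048, -0.006]
wrist_force: [0.6, 0.0, 0.5]
finger_gap: 0.0853
grip_force: 0.0
```

```bash
python3 -c "
from h import *
where();tilt()
p=where(); t=s2w([-.075,.025,.2]); print('to go',(t-p)*100)"
```

```text
t 10.2 tcp [0.4469 0.1236 0.2432] yaw 5.55 scan [-0.1778 -0.1498  0.2432] F [0.6 0.  0.5] gap 0.0853 grip 0.0
tilt tx,ty deg [-0.67 -0.11] q [ 9.800e-02  9.800e-02 -1.250e-01  1.360e+00 -2.000e-03 -3.141e+00]
t 10.2 tcp [0.4469 0.1236 0.2432] yaw 5.55 scan [-0.1778 -0.1498  0.2432] F [0.6 0.  0.5] gap 0.0853 grip 0.0
to go [ 2.24462308 20.15693178 -4.32185916]
```

>>> {"method": "jog_arm", "body": {"gripper": [1,1,1,1,1,1,1,1], "offset": [[0,3,0],[0,6,0],[0.5,10,0],[1,14,-1],[1.5,18,-2],[2.2,20.2,-5],[2.2,20.2,-9],[2.2,20.2,-13]], "twist": [-10.4,-20.8,-31.2,-41.6,-52,-62,-71.4,-71.4]}}

```text
clock: 11.2
tcp_pos: [0.4688, 0.3263, 0.112]
orientation: [-0.003, 0.839, -0.544, -0.005]
wrist_force: [1.0, 0.6, -0.1]
finger_gap: 0.0854
grip_force: 0.0
```

Run:
```python
from h import *
p=where(); c=snap('wrist','wrist3.png')
t=s2w([-.018,.025,.045]); print('to go',(t-p)*100)
print((s2w([.057,0,0])-s2w([0,0,0]))*100)
```

```text
t 11.2 tcp [0.4688 0.3263 0.112 ] yaw -65.86 scan [-0.075   0.0262  0.112 ] F [ 1.   0.6 -0.1] gap 0.0854 grip 0.0
to go [ 5.2516371   2.2189996  -6.69738687]
[5.20315481 2.32748362 0.        ]
```

View pics/wrist3.png

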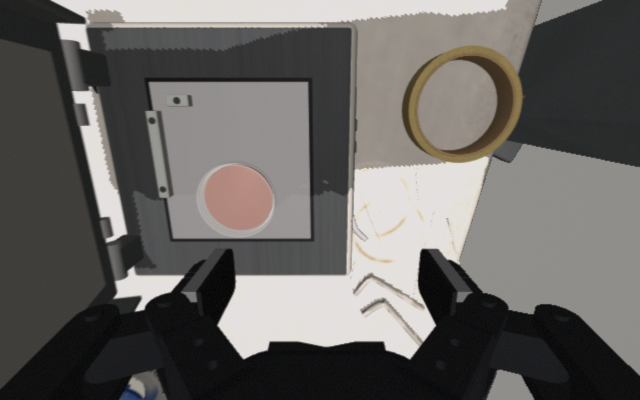

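Wrist3: dish centre about (239,197), rail front-face top edge (158,112)–(172,196), side stop (168–190, 96–106), bed front corners (353,25) and (350,273). Checking these against the scanner pose.

Run:
```python
from h import *
c=load('wrist')
for n,u,v,z in [('dish',239,197,.057),('rail a',158,112,.05),('rail b',172,196,.05),('stopinner',168,106,.05),('stopinner',190,106,.05),('stop outer',190,96,.05),('front r',353,26,.042),('front l',350,273,.042)]:
    print(n,w2s(pt(c,u,v,z)).round(4),w2s(pt(c,u,v)).round(4))
```

```text
dish [-0.0093  0.0217  0.057 ] [-0.0094  0.0216  0.0575]
rail a [ 0.0461 -0.0403  0.05  ] [ 0.048  -0.0402  0.0462]
rail b [0.045 0.023 0.05 ] [0.0489 0.0253 0.0426]
stopinner [ 0.0382 -0.0444  0.05  ] [ 0.039  -0.0444  0.0485]
stopinner [ 0.0224 -0.0444  0.05  ] [ 0.0255 -0.0444  0.0428]
stop outer [ 0.0216 -0.0513  0.05  ] [ 0.0241 -0.0514  0.044 ]
front r [-0.0939 -0.0977  0.042 ] [-0.0943 -0.0988  0.037 ]
front l [-0.0963  0.0957  0.042 ] [-0.1     0.1201  0.0007]
```

>>> {"method": "jog_arm", "body": {"gripper": [1,1,1,1,1,1,1,1], "offset": [[0,0,-4],[0,0,-5.5],[2,1,-5.7],[4,1.8,-5.7],[5.2,2.3,-6],[5.2,2.3,-7],[5.2,2.3,-8],[5.2,2.3,-8]], "twist": [0,0,0,0,0,0,0,0]}}

```text
clock: 12.25
tcp_pos: [0.519, 0.3479, 0.0317]
orientation: [-0.001, 0.839, -0.543, -0.006]
wrist_force: [0.1, 0.3, -0.2]
finger_gap: 0.0853
grip_force: 0.0
```

>>> {"method": "jog_arm", "body": {"gripper": [1,0.6,0.55,0.5,0.5,0.5,0.5,0.5], "offset": [[0.1,-0.1,1],[0.1,-0.1,1],[0.1,-0.1,1],[0.1,-0.1,1],[0.1,-0.1,1],[0.1,-0.1,1],[0.1,-0.1,1],[0.1,-0.1,1]], "twist": [0,0,0,0,0,0,0,0], "squeeze": 30}}

```text
clock: 13.25
tcp_pos: [0.5219, 0.3477, 0.0432]
orientation: [-0.002, 0.839, -0.543, -0.005]
wrist_force: [-0.5, -0.0, -0.7]
finger_gap: 0.0426
grip_force: 0.0
```

Run:
```python
from h import *
where(); c=snap('wrist','wrist4.png')
```

```text
t 13.25 tcp [0.5219 0.3477 0.0432] yaw -65.84 scan [-0.0179  0.0241  0.0432] F [-0.5 -0.  -0.7] gap 0.0426 grip 0.0
```

View pics/wrist4.png

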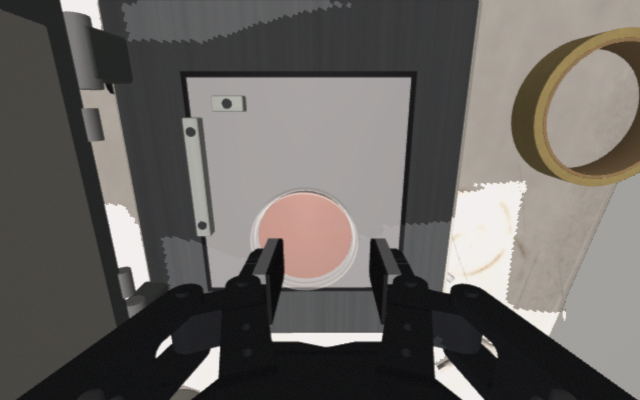

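The view shows the dish at about (305,237), between or ahead of the pads. I'll compute where it is.

Run:
```python
from h import *
c=load('wrist'); P,ok=cloud(c)
print(w2s(pt(c,305,237,.057)),w2s(pt(c,305,237)))
im=c['image'].astype(int); m=(im[...,0]-im[...,2]>35)&(im[...,0]-im[...,1]>25); m[:,400:]=0; m[:180]=0
v,u=np.nonzero(m); print(u.min(),u.max(),v.min(),v.max(),len(u))
q=w2s(P[m&ok]); print(q.min(0),q.max(0),np.median(q,0))
# finger tip depth
for a,b in((270,245),(264,275),(380,245)): print(a,b,w2s(pt(c,a,b)).round(4))
```

```text
[-0.00657276  0.02174114  0.057     ] [-0.00657777  0.02170975  0.05706996]
259 350 193 277 5662
[-0.03143226 -0.00375778  0.05532609] [0.01883718 0.04725026 0.07662798] [-0.00806948  0.01870904  0.05730991]
270 245 [0.0073 0.0128 0.0857]
264 275 [0.0052 0.013  0.1109]
380 245 [-0.0425  0.0127  0.0858]
```

Run:
```python
from h import *
c=load('wrist'); P,ok=cloud(c); s=w2s(P)
for (u0,u1) in ((255,290),(370,400)):
  for v in range(232,300,6):
    r=[(u,)+tuple((s[v,u]*1000).round(0)) for u in range(u0,u1,5)]
    print(v,[tuple(int(k) for k in x) for x in r])
```

```text
232 [(255, 21, 19, 57), (260, 18, 19, 57), (265, 15, 18, 58), (270, 12, 19, 57), (275, 10, 18, 58), (280, 7, 18, 59), (285, 4, 19, 57)]
238 [(255, 21, 22, 58), (260, 18, 23, 56), (265, 15, 22, 58), (270, 9, 13, 77), (275, 6, 13, 77), (280, 4, 13, 78), (285, 4, 22, 58)]
244 [(255, 21, 26, 57), (260, 18, 26, 57), (265, 15, 26, 58), (270, 7, 13, 85), (275, 5, 13, 85), (280, 3, 13, 84), (285, 5, 26, 57)]
250 [(255, 15, 17, 83), (260, 13, 17, 83), (265, 9, 13, 91), (270, 6, 12, 91), (275, 4, 13, 90), (280, 3, 16, 84), (285, 5, 29, 58)]
256 [(255, 14, 17, 88), (260, 10, 13, 97), (265, 7, 12, 97), (270, 5, 13, 96), (275, 3, 13, 96), (280, 3, 19, 85), (285, 5, 33, 57)]
262 [(255, 12, 17, 94), (260, 9, 13, 102), (265, 6, 12, 102), (270, 5, 13, 102), (275, 3, 15, 98), (280, 3, 22, 85), (285, 5, 37, 58)]
268 [(255, 9, 12, 107), (260, 8, 13, 106), (265, 6, 13, 106), (270, 4, 13, 107), (275, 3, 17, 99), (280, 3, 24, 87), (285, 5, 40, 58)]
274 [(255, 9, 13, 110), (260, 6, 12, 112), (265, 5, 12, 111), (270, 3, 14, 109), (275, 3, 19, 100), (280, 3, 26, 88), (285, 5, 45, 56)]
280 [(255, 7, 12, 116), 
[... 1350 characters left out ...]
41, 13, 106), (390, -43, 13, 106), (395, -45, 12, 107)]
274 [(370, -40, 31, 80), (375, -40, 23, 93), (380, -40, 17, 103), (385, -40, 12, 111), (390, -42, 12, 111), (395, -44, 12, 112)]
280 [(370, -40, 34, 80), (375, -40, 26, 94), (380, -39, 19, 105), (385, -40, 15, 111), (390, -42, 15, 110), (395, -43, 12, 116)]
286 [(370, -46, 61, 43), (375, -40, 29, 94), (380, -39, 21, 106), (385, -40, 17, 113), (390, -42, 16, 114), (395, -42, 11, 121)]
292 [(370, -46, 67, 42), (375, -40, 31, 95), (380, -40, 24, 106), (385, -40, 20, 111), (390, -41, 16, 117), (395, -41, 12, 124)]
298 [(370, -46, 71, 42), (375, -40, 33, 96), (380, -40, 26, 107), (385, -41, 22, 112), (390, -39, 12, 127), (395, -40, 11, 128)]
```

The pads closed above the dish: the depth map puts the tips about 29 mm above the TCP at this gap. I'll reopen and measure the tip height when open.

>>> {"method": "jog_arm", "body": {"gripper": [1,1,1,1,1,1,1,1], "offset": [[0,0,0],[0,0,0],[0,0,0],[0.1,-0.2,0],[0.1,-0.2,-1],[0.1,-0.2,-1.2],[0.1,-0.2,-1.2],[0.1,-0.2,-1.2]], "twist": [0,0,0,0,0,0,0,0]}}

```text
clock: 14.3
tcp_pos: [0.5229, 0.3458, 0.0313]
orientation: [-0.003, 0.839, -0.543, -0.005]
wrist_force: [0.6, 0.7, 0.5]
finger_gap: 0.0854
grip_force: 0.0
```

Run:
```python
from h import *
where(); c=snap('wrist'); P,ok=cloud(c); s=w2s(P); p=w2s(env.get_state()['tcp_pos'])
for sx in(-1,1):
    m=ok&(abs(s[...,1]-(p[1]-.011))<.002)&((s[...,0]-p[0])*sx>.035)&((s[...,0]-p[0])*sx<.075)&(s[...,2]>.047)
    q=s[m]; print(sx,len(q),np.sort(q[:,2])[:12].round(4)); 
    for z in np.arange(.05,.13,.008):
        k=q[(q[:,2]>z)&(q[:,2]<z+.008)]
        if len(k): print(round(z,3),((k[:,0]-p[0])*1000).min().round(1),((k[:,0]-p[0])*1000).max().round(1))
m=ok&(s[...,2]>.054)&(s[...,2]<.060)&(abs(s[...,0]+.007)<.04)&(abs(s[...,1]-.02)<.045); q=s[m].astype(np.float32)
print('dish',cv2.minEnclosingCircle(q[:,:2]),np.median(q,0))
```

```text
t 14.3 tcp [0.5229 0.3458 0.0313] yaw -65.84 scan [-0.0177  0.0219  0.0313] F [0.6 0.7 0.5] gap 0.0854 grip 0.0
-1 4451 [0.0749 0.0754 0.0757 0.0765 0.0768 0.0769 0.077  0.0771 0.0774 0.0775
 0.0776 0.0776]
0.074 -50.3 -42.9
0.082 -49.9 -42.7
0.09 -49.9 -42.6
0.098 -50.1 -42.6
0.106 -55.5 -42.5
0.114 -73.9 -40.5
0.122 -75.0 -37.8
1 5543 [0.0471 0.0472 0.0475 0.0475 0.0476 0.0479 0.0484 0.0485 0.0488 0.0488
 0.0488 0.0488]
0.05 35.0 72.8
0.058 35.3 38.4
0.074 41.8 49.0
0.082 41.9 48.9
0.09 41.8 49.3
0.098 41.8 49.2
0.106 41.8 54.8
0.114 39.8 73.9
0.122 36.8 74.3Traceback (most recent call last):
  File "<stdin>", line 10, in <module>
cv2.error: OpenCV(4.12.0) /io/opencv/modules/imgproc/src/shapedescr.cpp:201: error: (-215:Assertion failed) count >= 0 && (depth == CV_32F || depth == CV_32S) in function 'minEnclosingCircle'
```

>>> {"method": "jog_arm", "body": {"gripper": [1,1,1,1,1,1,1,1], "offset": [[0.4,0.2,0],[0.4,0.2,-0.3],[0.4,0.2,-0.6],[0.4,0.2,-0.9],[0.4,0.2,-1.2],[0.4,0.2,-1.5],[0.4,0.2,-1.5],[0.4,0.2,-1.5]], "twist": [0,0,0,0,0,0,0,0]}}

```text
clock: 15.35
tcp_pos: [0.5269, 0.3477, 0.0163]
orientation: [-0.002, 0.839, -0.543, -0.005]
wrist_force: [-0.4, 0.4, -0.9]
finger_gap: 0.0858
grip_force: 0.0
```

Run:
```python
from h import *
where(); tilt(); c=snap('wrist','wrist5.png'); P,ok=cloud(c); s=w2s(P); p=w2s(env.get_state()['tcp_pos'])
for sx in(-1,1):
    m=ok&(abs(s[...,1]-(p[1]-.011))<.002)&((s[...,0]-p[0])*sx>.041)&((s[...,0]-p[0])*sx<.052)&(s[...,2]>.047)
    q=s[m]; print(sx,len(q),np.sort(q[:,2])[:6].round(4))
m=ok&(s[...,2]>.054)&(s[...,2]<.060)&(abs(s[...,0]+.007)<.04)&(abs(s[...,1]-.02)<.045); q=s[m]
print('dish',q.min(0),q.max(0),np.median(q,0))
```

```text
t 15.35 tcp [0.5269 0.3477 0.0163] yaw -65.84 scan [-0.0133  0.0221  0.0163] F [-0.4  0.4 -0.9] gap 0.0858 grip 0.0
tilt tx,ty deg [-0.68 -0.1 ] q [ 0.45   0.529 -0.096  0.947  0.012 -1.542]
-1 1743 [0.0599 0.0604 0.0613 0.0615 0.0617 0.0618]
1 1841 [0.0596 0.0606 0.0608 0.061  0.0613 0.0614]
dish [-0.03570481 -0.00506671  0.05400618] [0.02940271 0.05513184 0.059971  ] [-0.00584691  0.02286471  0.05731237]
```

View pics/wrist5.png

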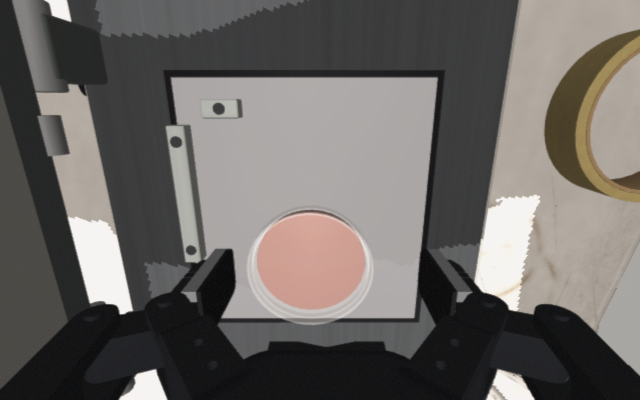

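Wrist5: the open pads at (210,280) and (445,280) straddle the dish at (311,262), with no contact. The tips are about 43 mm above the reported TCP when open, so I use that offset from here on.

>>> {"method": "jog_arm", "body": {"gripper": [1,1,0.6,0.5,0.5,0.5,0.5,0.5], "offset": [[0,0,-0.4],[0,0,-0.5],[0,0,-0.5],[0,0,-0.5],[0,0,-0.5],[0,0,-0.5],[0,0,-0.5],[0,0,-0.5]], "twist": [0,0,0,0,0,0,0,0], "squeeze": 30}}

```text
clock: 16.4
tcp_pos: [0.5272, 0.3478, 0.0117]
orientation: [-0.003, 0.839, -0.543, -0.005]
wrist_force: [0.1, -0.2, 5.6]
finger_gap: 0.0585
grip_force: 32.7
```

>>> {"method": "jog_arm", "body": {"gripper": [0.5,0.5,0.5,0.5,0.5,0.5,0.5,0.5], "offset": [[0,0,1],[-2,-0.9,2],[-5,-2.3,4],[-7,-6,6],[-8,-10,7],[-9,-15,7],[-9,-17,7],[-9,-17,7]], "twist": [0,0,0,0,0,0,0,0]}}

```text
clock: 17.4
tcp_pos: [0.4365, 0.1765, 0.0814]
orientation: [-0.002, 0.839, -0.545, -0.006]
wrist_force: [-0.1, 1.1, -0.6]
finger_gap: 0.0588
grip_force: 32.4
```

Run:
```python
from h import *
def pink(c,box):
    im=c['image'].astype(int); m=((im[...,0]-im[...,2]>18)&(im[...,0]-im[...,1]>18)).astype(np.uint8)
    u0,u1,v0,v1=box; k=np.zeros_like(m); k[v0:v1,u0:u1]=m[v0:v1,u0:u1]
    n,l,st,ce=cv2.connectedComponentsWithStats(k); i=1+np.argmax(st[1:,4]); return ce[i],st[i]
t=load('top'); ce,st=pink(t,(300,335,212,245)); print('top',ce,st,pt(t,*ce,.012))
p=where(); c=snap('wrist','wrist6.png')
```

```text
top [316.53074434 228.66019417] [307 219  20  20 309] [0.42038936 0.10277442 0.012     ]
t 17.4 tcp [0.4365 0.1765 0.0814] yaw -65.99 scan [-0.1657 -0.0973  0.0814] F [-0.1  1.1 -0.6] gap 0.0588 grip 32.4
```

View pics/wrist6.png

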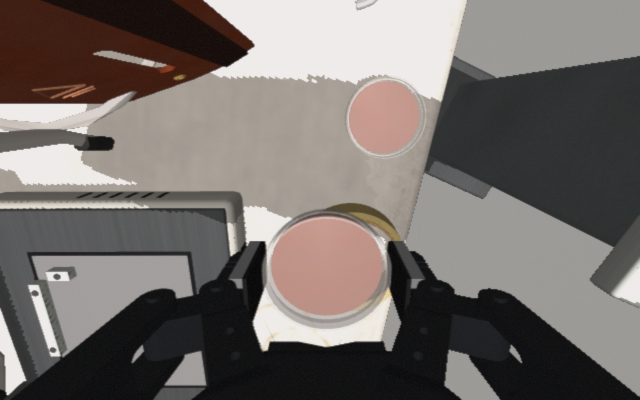

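Wrist6 shows the held dish at (327,264) and the bench dish at (386,117). I'll compute their offset from this one picture.

Run:
```python
from h import *
c=load('wrist'); im=c['image'].astype(int); m=((im[...,0]-im[...,2]>35)&(im[...,0]-im[...,1]>30))
P,ok=cloud(c)
def fit(box):
    u0,u1,v0,v1=box; k=np.zeros((400,640),np.uint8); k[v0:v1,u0:u1]=m[v0:v1,u0:u1]
    n,l,st,ce=cv2.connectedComponentsWithStats(k); i=1+np.argmax(st[1:,4]); 
    zz=np.median(P[(l==i)&ok][:,2]); cs,_=cv2.findContours((l==i).astype(np.uint8),0,1)
    e=cv2.fitEllipse(max(cs,key=len)); print(st[i],ce[i],e,'z',zz); return pt(c,*e[0],zz), e
a,_=fit((340,430,70,165)); b,_=fit((255,400,200,330))
print('bench',a,'held',b,'tcp',env.get_state()['tcp_pos'],'diff cm',(a-b)*100)
```

```text
[ 349   81   70   72 3936] [383.6824187  116.81656504] ((383.678955078125, 116.81746673583984), (67.83119201660156, 72.0152587890625), 30.537132263183594) z 0.015300910502707626
[ 271  218  111   97 8470] [326.33187721 266.01735537] ((326.3328857421875, 266.052490234375), (96.17168426513672, 110.1700668334961), 90.14308166503906) z 0.12710991665393606
bench [0.42286948 0.10147317 0.01530091] held [0.4371896  0.17421588 0.12710992] tcp [0.43686061 0.17736235 0.08145535] diff cm [ -1.43201153  -7.27427114 -11.18090062]
```

>>> {"method": "jog_arm", "body": {"gripper": [0.5,0.5,0.5,0.5,0.5,0.5,0.5,0.5], "offset": [[-0.7,-3.5,0],[-1.45,-7.3,0],[-1.45,-7.3,-3],[-1.45,-7.3,-6],[-1.45,-7.3,-8],[-1.45,-7.3,-8.8],[-1.45,-7.3,-8.8],[-1.45,-7.3,-8.8]], "twist": [0,0,0,0,0,0,0,0]}}

```text
clock: 18.45
tcp_pos: [0.4232, 0.105, -0.0061]
orientation: [-0.003, 0.84, -0.543, -0.005]
wrist_force: [0.1, 0.2, 0.4]
finger_gap: 0.0588
grip_force: 32.5
```

Run:
```python
from h import *
p=where(); c=snap('wrist'); cv2.imwrite('pics/st.png',cv2.resize(c['image'][170:350,220:440,::-1],None,fx=3,fy=3,interpolation=cv2.INTER_CUBIC))
```

```text
t 18.45 tcp [ 0.4232  0.105  -0.0061] yaw -65.81 scan [-0.207  -0.1571 -0.0061] F [0.1 0.2 0.4] gap 0.0588 grip 32.5
```

View pics/st.png

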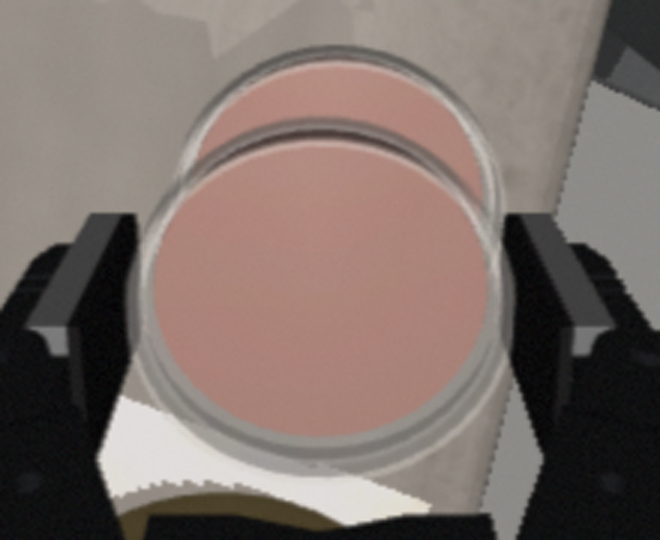

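The crop shows the held dish (outer rim crop cols 130–513, top row 118) over the bench dish (cols 178–505, top row 47), a few mm off to the right and ahead. I'll quantify that.

Run:
```python
from h import *
c=load('wrist'); print(c['cx'],c['cy'],c['fovy'])
f=lambda x,y:(220+x/3,170+y/3)
a=np.radians(-65.8); T=np.array([[np.cos(a),np.sin(a)],[np.sin(a),-np.cos(a)]]) # rows tx, ty
zu=-.0061+.0306+.015
for n,x,y,z in [('low top',338,47,.015),('low L',178,185,.015),('low R',503,185,.015),('up top',322,118,zu),('up L',140,275,zu),('up R',500,275,zu),('up pinkT',322,142,zu-.002),('up pinkB',320,437,zu-.002),('upL2',130,300,zu),('upR2',513,300,zu),('low pinkT',338,62,.013)]:
    p=pt(c,*f(x,y),z); print(n,(T@p[:2]*1000).round(1))
p=env.get_state()['tcp_pos']; print('tcp',T@p[:2]*1000)
im=c['image'].astype(int); 
# colour-depth clusters
P,ok=cloud(c); m=((im[...,0]-im[...,2]>35)&(im[...,0]-im[...,1]>30))&ok; t=P[m][:,:2]@T.T*1000; z=P[m][:,2]
for lo,hi in((.03,.05),(.008,.025)):
    k=(z>lo)&(z<hi); q=t[k]; print(lo,k.sum(),np.median(z[k]),q.min(0).round(1),q.max(0).round(1))
    # max width rows & extreme tx
```

```text
326.25690565319513 197.4435810142575 65.5861001008907
low top [ 111.  -425.5]
low L [  86.3 -453.1]
low R [  86.3 -396.7]
up top [ 107.  -428.2]
up L [  82.2 -455.5]
up R [  82.2 -401.6]
up pinkT [ 102.7 -428.2]
up pinkB [  52.  -428.5]
upL2 [  78.  -457.2]
upR2 [  78.  -399.4]
low pinkT [ 107.9 -425.4]
tcp [  77.79233913 -429.08483757]
0.03 8774 0.03960747388533392 [  53.7 -568.7] [ 133.1 -403.8]
0.008 1588 0.015323626082210925 [  84.6 -526.1] [ 133.1 -400.9]
```

>>> {"method": "jog_arm", "body": {"gripper": [0.5,0.5,0.5,0.5,0.5,0.5,0.5,0.5], "offset": [[-0.1,-0.5,0],[-0.1,-0.5,-0.2],[-0.1,-0.5,-0.4],[-0.1,-0.5,-0.6],[-0.1,-0.5,-0.75],[-0.1,-0.5,-0.85],[-0.1,-0.5,-0.9],[-0.1,-0.5,-0.9]], "twist": [0,0,0,0,0,0,0,0]}}

```text
clock: 19.5
tcp_pos: [0.4213, 0.0997, -0.015]
orientation: [-0.002, 0.839, -0.543, -0.005]
wrist_force: [-3.5, -1.3, 10.5]
finger_gap: 0.0585
grip_force: 33.4
```

```bash
cat >> h.py <<'E'
def ring(c,z0,z1,a,cen,rad=.045):
    "edges of pink content in tool axes by subpixel-ish extremes"
    T=np.array([[np.cos(a),np.sin(a)],[np.sin(a),-np.cos(a)]]); P,ok=cloud(c); im=c['image'].astype(int)
    m=((im[...,0]-im[...,2]>30)&(im[...,0]-im[...,1]>28))&ok&(P[...,2]>z0)&(P[...,2]<z1)&(np.hypot(P[...,0]-cen[0],P[...,1]-cen[1])<rad)
    t=P[m][:,:2]@T.T*1000; print('pink',m.sum(),np.percentile(t,[.5,99.5],0).round(1),'z',np.median(P[m][:,2]))
E
python3 - <<'E'
from h import *
p=where(); c=snap('wrist'); a=np.radians(-65.8)
ring(c,.022,.035,a,p); ring(c,.009,.021,a,p)
T=np.array([[np.cos(a),np.sin(a)],[np.sin(a),-np.cos(a)]]);print(T@p[:2]*1000)
E
```

```text
t 19.5 tcp [ 0.4213  0.0997 -0.015 ] yaw -65.83 scan [-0.2109 -0.1612 -0.015 ] F [-3.5 -1.3 10.5] gap 0.0585 grip 33.4
pink 8404 [[  59.4 -448.7]
 [ 106.3 -400.8]] z 0.030705348127046735
pink 308 [[  97.6 -446.3]
 [ 108.4 -409.8]] z 0.015339605076636856
[  81.75653609 -425.12187392]
```

>>> {"method": "jog_arm", "body": {"gripper": [0.5,0.8,0.9,1,1,1,1,1], "offset": [[0,0,0.1],[0,0,0.1],[0,0,0.1],[0,0,0.1],[0,0,2],[0,0,5],[0,0,8],[0,0,8]], "twist": [0,0,0,0,0,0,0,0]}}

```text
clock: 20.55
tcp_pos: [0.4234, 0.0998, 0.0662]
orientation: [-0.004, 0.839, -0.543, -0.004]
wrist_force: [-0.4, 0.4, -0.7]
finger_gap: 0.0848
grip_force: 0.0
```

Run:
```python
from h import *
p=where(); c=snap('wrist'); a=np.radians(-65.8)
T=np.array([[np.cos(a),np.sin(a)],[np.sin(a),-np.cos(a)]]); P,ok=cloud(c)
# depth slab edges
for z0,z1 in((.024,.036),(.009,.0205)):
    m=ok&(P[...,2]>z0)&(P[...,2]<z1)&(np.hypot(P[...,0]-.4213,P[...,1]-.0997)<.036)
    t=P[m][:,:2]@T.T*1000; print(m.sum(),np.percentile(t,[.3,99.7],0).round(1),np.median(P[m][:,2]))
print(T@[421.3,99.7])
g=c['image'][:,:,::-1]
im=c['image'].astype(int); m=((im[...,0]-im[...,2]>25)&(im[...,0]-im[...,1]>22)); v,u=np.nonzero(m&(np.hypot(P[...,0]-.4213,P[...,1]-.0997)<.04)); print(u.min(),u.max(),v.min(),v.max())
# slide: depth > 8mm near
m=ok&(P[...,2]>.012)&(P[...,2]<.022)&(np.hypot(P[...,0]-.465,P[...,1]+.045)<.06); q=P[m][:,:2].astype(np.float32); print('slide',len(q),cv2.minAreaRect(q), q.mean(0))
```

```text
t 20.55 tcp [0.4234 0.0998 0.0662] yaw -65.83 scan [-0.2089 -0.162   0.0662] F [-0.4  0.4 -0.7] gap 0.0848 grip 0.0
5378 [[  49.5 -453.8]
 [ 108.2 -395.8]] 0.03069738484003455
351 [[  84.8 -454.9]
 [ 109.5 -399.6]] 0.01494987037044146
[  81.76219858 -425.14553142]
293 365 171 246
slide 379 ((0.4644944965839386, -0.027212107554078102), (0.018943889066576958, 0.02390485629439354), 81.23202514648438) [ 0.4620326  -0.02317234]
```

Stacked to within about 1–2 mm. Next, the slide.

>>> {"method": "jog_arm", "body": {"gripper": [1,1,1,1,1,1,1,1], "offset": [[0,0,4],[0.5,-2,6],[1.5,-7,6],[2.5,-10,6],[2.5,-10,6],[2.5,-10,6],[2.5,-10,6],[2.5,-10,6]], "twist": [0,0,0,0,0,0,0,0]}}

```text
clock: 21.6
tcp_pos: [0.446, 0.0005, 0.1241]
orientation: [-0.002, 0.84, -0.543, -0.006]
wrist_force: [1.5, -0.3, -0.1]
finger_gap: 0.0855
grip_force: 0.0
```

Run:
```python
from h import *
p=where(); c=snap('wrist','wrist8.png'); P,ok=cloud(c)
for z0,z1 in((.011,.022),):
    m=ok&(P[...,2]>z0)&(P[...,2]<z1)&(np.hypot(P[...,0]-.462,P[...,1]+.045)<.065)
    n,l,st,ce=cv2.connectedComponentsWithStats(m.astype(np.uint8)); i=1+np.argmax(st[1:,4]); print(st[i])
    q=P[l==i]; q2=q[:,:2].astype(np.float32); r=cv2.minAreaRect(q2); print(r,cv2.boxPoints(r).round(4),np.median(q[:,2]),len(q))
    w=q2-q2.mean(0); U,S,V=np.linalg.svd(w,full_matrices=False); print(q2.mean(0),V[0],np.degrees(np.arctan2(V[0,1],V[0,0])))
    t=w@V.T; print(np.percentile(t,[1,99],0))
```

```text
t 21.6 tcp [0.446  0.0005 0.1241] yaw -65.76 scan [-0.2289 -0.2619  0.1241] F [ 1.5 -0.3 -0.1] gap 0.0855 grip 0.0
[303  96  58  70 661]
((0.46164754033088684, -0.0457877553999424), (0.05612320080399513, 0.02402597852051258), 81.3374252319336) [[ 0.4455 -0.0717]
 [ 0.4693 -0.0753]
 [ 0.4778 -0.0199]
 [ 0.454  -0.0162]] 0.016678094073751426 661
[ 0.461452   -0.04581501] [0.15442227 0.9880049 ] 81.11671
[[-0.02781816 -0.01169401]
 [ 0.02775443  0.01218367]]
```

>>> {"method": "jog_arm", "body": {"gripper": [0.5,0.5,0.5,0.5,0.5,0.5,0.5,0.5], "offset": [[0.8,-2.3,0],[1.55,-4.6,-1],[1.55,-4.6,-3],[1.55,-4.6,-7],[1.55,-4.6,-11],[1.55,-4.6,-13.5],[1.55,-4.6,-14.6],[1.55,-4.6,-14.7]], "twist": [-10.5,-21,-31,-32.9,-32.9,-32.9,-32.9,-32.9]}}

```text
clock: 22.65
tcp_pos: [0.4617, -0.046, -0.0229]
orientation: [0.004, -0.651, 0.759, 0.005]
wrist_force: [0.2, 0.2, 0.3]
finger_gap: 0.0426
grip_force: 0.0
```

Run:
```python
from h import *
p=where(); c=snap('wrist'); P,ok=cloud(c)
a=np.radians(-98.7); T=np.array([[np.cos(a),np.sin(a)],[np.sin(a),-np.cos(a)]])
m=ok&(P[...,2]>.011)&(P[...,2]<.0185)&(np.hypot(P[...,0]-.462,P[...,1]+.045)<.065)
t=(P[m][:,:2]-p[:2])@T.T*1000; k=abs(t[:,1])<16; print(np.percentile(t[k],[1,50,99],0).round(1))
q=(P[ok]-p); t=q[:,:2]@T.T*1000; z=P[ok][:,2]
for s in(-1,1):
    k=(t[:,1]*s>16)&(t[:,1]*s<32)&(t[:,0]>8)&(t[:,0]<13)&(z>.003); print(s,np.percentile(z[k],[0,2,5]),(t[k][:,1]*s).min())
```

```text
t 22.65 tcp [ 0.4617 -0.046  -0.0229] yaw -98.71 scan [-0.2336 -0.3107 -0.0229] F [0.2 0.2 0.3] gap 0.0426 grip 0.0
[[-27.9 -11.9]
 [  0.5  -0.2]
 [ 28.1  11.7]]
-1 [0.00300119 0.00369246 0.01278542] 19.907489580139362
1 [0.00809711 0.01284254 0.01612236] 20.754880094871677
```

>>> {"method": "jog_arm", "body": {"gripper": [0.2,0.2,0.2,0.2,0.2,0.2,0.2,0.2], "offset": [[0,0,0],[0,0,0],[0,0,0],[0,0,0],[0,0,1],[0,0,4],[0,0,8],[0,0,10]], "twist": [0,0,0,0,0,0,0,0], "squeeze": 30}}

```text
clock: 23.7
tcp_pos: [0.4627, -0.0466, 0.0798]
orientation: [0.005, -0.651, 0.759, 0.003]
wrist_force: [0.4, -0.2, -1.0]
finger_gap: 0.0228
grip_force: 29.9
```

>>> {"method": "jog_arm", "body": {"gripper": [0.2,0.2,0.2,0.2,0.2,0.2,0.2,0.2], "offset": [[-1,4,2],[-3,9,2],[-3.5,15,2],[-3.5,20,2],[-3,25,2],[-1,30,2],[2,33,2],[3,35,2]], "twist": [4,8,12,16,20,25,30,32.8]}}

```text
clock: 24.7
tcp_pos: [0.493, 0.3054, 0.0975]
orientation: [-0.003, 0.84, -0.543, -0.005]
wrist_force: [-0.2, 0.2, -1.0]
finger_gap: 0.023
grip_force: 29.9
```

Run:
```python
from h import *
p=where(); tilt(); t=s2w([-.015,-.004,.0206]); print('go',(t-p)*100)
```

```text
t 24.7 tcp [0.493  0.3054 0.0975] yaw -65.76 scan [-0.0614 -0.0027  0.0975] F [-0.2  0.2 -1. ] gap 0.023 grip 29.9
tilt tx,ty deg [-0.67 -0.05] q [ 0.41   0.373 -0.131  1.068  0.012 -1.584]
go [ 4.29030205  1.7784999  -7.69125352]
```

>>> {"method": "jog_arm", "body": {"gripper": [0.2,0.2,0.2,0.2,0.2,0.2,0.2,0.2], "offset": [[0,0,-3],[2,0.8,-5],[4.3,1.8,-6],[4.3,1.8,-6.8],[4.3,1.8,-7.4],[4.3,1.8,-7.7],[4.3,1.8,-7.75],[4.3,1.8,-7.75]], "twist": [0,0,0,0,0,0,0,0]}}

```text
clock: 25.7
tcp_pos: [0.5343, 0.3215, 0.0205]
orientation: [-0.002, 0.839, -0.544, -0.005]
wrist_force: [-3.1, -1.1, 5.9]
finger_gap: 0.0228
grip_force: 30.5
```

Run:
```python
from h import *
p=where()
```

```text
t 25.7 tcp [0.5343 0.3215 0.0205] yaw -65.93 scan [-0.0172 -0.0049  0.0205] F [-3.1 -1.1  5.9] gap 0.0228 grip 30.5
```

>>> {"method": "jog_arm", "body": {"gripper": [0.3,0.5,0.5,0.5,1,1,1,1], "offset": [[0,0,0.05],[0,0,0.05],[0,0,0.5],[0,0,4.5],[-3.5,-1.5,5],[-6.7,-3,5],[-6.7,-3,1],[-6.7,-3,-1.2]], "twist": [0,0,0,0,0,0,0,0]}}

```text
clock: 26.7
tcp_pos: [0.4671, 0.2914, 0.007]
orientation: [-0.002, 0.839, -0.544, -0.006]
wrist_force: [-0.1, -0.9, -0.5]
finger_gap: 0.0859
grip_force: 0.0
```

```bash
cat >> h.py <<'E'
def slide(c,zlo=.0535,zhi=.066):
    P,ok=cloud(c); s=w2s(P); m=ok&(s[...,2]>zlo)&(s[...,2]<zhi)&(abs(s[...,1])<.06)&(s[...,0]>-.05)&(s[...,0]<.06)
    n,l,st,ce=cv2.connectedComponentsWithStats(m.astype(np.uint8)); i=1+np.argmax(st[1:,4]); q=s[l==i]; 
    r=cv2.minAreaRect((q[:,:2]*1000).astype(np.float32)); print('slide block scan mm',r,len(q),np.median(q[:,2]))
    # stops
    for n,b in(('rail',(.04,.06,-.045,.03)),('side',(.02,.045,-.06,-.046))):
        k=ok&(s[...,0]>b[0])&(s[...,0]<b[1])&(s[...,1]>b[2])&(s[...,1]<b[3])&(s[...,2]>.0475)&(s[...,2]<.053); 
        if k.sum()>5: print(n,k.sum(),np.percentile(s[k],[3,97],0).round(4).tolist())
E
python3 - <<'E'
from h import *
where(); c=snap('wrist','w9.png'); slide(c)
E
```

```text
t 26.7 tcp [0.4671 0.2914 0.007 ] yaw -65.93 scan [-0.0908 -0.0049  0.007 ] F [-0.1 -0.9 -0.5] gap 0.0859 grip 0.0
slide block scan mm ((-26.935617446899414, -9.583272933959961), (44.234066009521484, 46.40348815917969), 0.2944715917110443) 4107 0.05803775519144945
rail 2422 [[0.0472, -0.0376, 0.0478], [0.0553, 0.0221, 0.0509]]
side 663 [[0.0238, -0.0525, 0.0481], [0.0394, -0.0462, 0.0511]]
```

>>> {"method": "jog_arm", "body": {"gripper": [1,1,1,1,1,1,1,1], "offset": [[0,0,-0.4],[0.9,0.4,-0.4],[1.8,0.8,-0.4],[2.7,1.2,-0.4],[3.6,1.6,-0.4],[4.5,2,-0.4],[5.2,2.3,-0.4],[5.5,2.45,-0.4]], "twist": [0,0,0,0,0,0,0,0]}}

```text
clock: 27.75
tcp_pos: [0.5204, 0.315, 0.0035]
orientation: [0.0, 0.839, -0.544, -0.007]
wrist_force: [-12.6, -5.9, 11.8]
finger_gap: 0.0855
grip_force: 7.3
```

```bash
cat >> h.py <<'E'
def blk(c,x0=-.05):
    P,ok=cloud(c); s=w2s(P); t=w2s(env.get_state()['tcp_pos'])
    m=ok&(s[...,2]>.0555)&(s[...,2]<.0605)&(abs(s[...,1])<.06)&(s[...,0]>x0)&(s[...,0]<.06)
    q=(s[m]*1000); print(len(q))
    for y in range(-40,40,8):
        k=q[(q[:,1]>=y)&(q[:,1]<y+8)]
        if len(k)>20: print(y+4,np.percentile(k[:,0],[2,98]).round(1),len(k))
    for x in range(-30,50,8):
        k=q[(q[:,0]>=x)&(q[:,0]<x+8)]
        if len(k)>20: print('x',x+4,np.percentile(k[:,1],[2,98]).round(1),len(k))
E
python3 - <<'E'
from h import *
where(); c=snap('wrist','w10.png'); blk(c)
E
```

```text
t 27.75 tcp [0.5204 0.315  0.0035] yaw -65.94 scan [-0.0325 -0.0052  0.0035] F [-12.6  -5.9  11.8] gap 0.0855 grip 7.3
2710
-36 [23.2 46.6] 243
-28 [22.8 47. ] 551
-20 [11.1 46.6] 798
-12 [ 9.8 46.8] 458
-4 [ 9.9 46.8] 516
4 [ 9.9 47. ] 144
x 6 [-16.1   3.9] 64
x 14 [-16.9   4.5] 217
x 22 [-32.5 -12.2] 433
x 30 [-32.8  -4.2] 377
x 38 [-32.6  -1.8] 783
x 46 [-32.5   5. ] 836
```

The slide lies along the rear stop with a gap of about 2.4 mm at the side stop. Next I push its left end.

>>> {"method": "jog_arm", "body": {"gripper": [1,1,1,1,1,1,1,1], "offset": [[-0.5,-0.2,0],[-0.5,-0.2,3.5],[-0.6,2.5,4.5],[-0.3,5,4.5],[-0.3,5,2],[-0.3,5,0.4],[-0.3,5,0.2],[-0.3,5,0.2]], "twist": [0,0,0,0,0,0,0,0]}}

```text
clock: 28.8
tcp_pos: [0.52, 0.3659, 0.0058]
orientation: [-0.002, 0.839, -0.544, -0.005]
wrist_force: [-0.0, 0.3, -0.1]
finger_gap: 0.0853
grip_force: 0.0
```

Run:
```python
from h import *
where(); c=snap('wrist','w11.png'); blk(c,.0)
t=w2s(env.get_state()['tcp_pos']);print(t)
```

```text
t 28.8 tcp [0.52   0.3659 0.0058] yaw -65.96 scan [-0.0121  0.0415  0.0058] F [-0.   0.3 -0.1] gap 0.0853 grip 0.0
4567
-36 [23.1 46.4] 67
-28 [23.  46.8] 698
-20 [22.9 46.8] 696
-12 [22.9 46.9] 451
-4 [23.  46.7] 688
4 [22.9 46.8] 406
12 [23.  46.6] 626
20 [23.  46.6] 621
28 [30.1 36.6] 103
36 [29.9 43.1] 112
x 22 [-31.9  22.4] 1005
x 30 [-32.3  49.6] 862
x 38 [-32.   30.3] 1408
x 46 [-32.   23.1] 1292
[-0.01172856  0.04149996  0.00629315]
```

>>> {"method": "jog_arm", "body": {"gripper": [1,1,1,1,1,1,1,1], "offset": [[0.2,-0.45,0],[0.28,-0.65,0],[0.33,-0.75,0],[0.38,-0.85,0],[0.42,-0.94,0],[0.45,-1,0],[0.45,-1,0],[0.45,-1,0]], "twist": [0,0,0,0,0,0,0,0]}}

```text
clock: 29.85
tcp_pos: [0.5239, 0.3578, 0.006]
orientation: [-0.003, 0.839, -0.543, -0.006]
wrist_force: [-2.0, 5.1, 1.7]
finger_gap: 0.0857
grip_force: 2.9
```

Run:
```python
from h import *
where(); c=snap('wrist','w12.png'); blk(c,.0)
```

```text
t 29.85 tcp [0.5239 0.3578 0.006 ] yaw -65.84 scan [-0.0119  0.0325  0.006 ] F [-2.   5.1  1.7] gap 0.0857 grip 2.9
4397
-36 [23.  46.7] 392
-28 [22.9 46.9] 467
-20 [22.9 46.6] 708
-12 [22.8 46.7] 418
-4 [22.9 46.5] 656
4 [22.8 46.5] 658
12 [22.8 46.6] 351
20 [22.8 46.4] 549
28 [30.  43.5] 104
36 [30.  30.8] 68
x 22 [-34.2  20.5] 960
x 30 [-34.6  40.9] 908
x 38 [-34.3  21.4] 1303
x 46 [-34.  21.] 1226
```

>>> {"method": "jog_arm", "body": {"gripper": [1,1,1,1,1,1,1,1], "offset": [[-0.15,0.35,0],[-0.15,0.35,4],[-1.7,-4.3,4.5],[-1.7,-4.3,2.5],[-1.7,-4.3,0],[-1.1,-4,0],[-0.7,-3.85,0],[-0.57,-3.8,0]], "twist": [0,0,0,0,0,0,0,0]}}

```text
clock: 30.9
tcp_pos: [0.5197, 0.3186, 0.0067]
orientation: [-0.003, 0.839, -0.544, -0.005]
wrist_force: [-1.5, -1.4, 1.2]
finger_gap: 0.0852
grip_force: 1.0
```

Run:
```python
from h import *
where(); c=snap('wrist','w13.png'); blk(c,.0)
```

```text
t 30.9 tcp [0.5197 0.3186 0.0067] yaw -65.94 scan [-0.0317 -0.0016  0.0067] F [-1.5 -1.4  1.2] gap 0.0852 grip 1.0
2965
-36 [23.1 46.5] 432
-28 [22.9 46.8] 440
-20 [22.9 46.7] 657
-12 [10.4 46.9] 541
-4 [10.4 46.8] 565
4 [10.4 46.9] 311
x 14 [-13.4   8.1] 259
x 22 [-34.5  -8.7] 498
x 30 [-34.7  -5.5] 413
x 38 [-34.5   6.2] 880
x 46 [-34.4   7.5] 913
```

>>> {"method": "jog_arm", "body": {"gripper": [1,1,1,1,0.5,0.45,0.45,0.45], "offset": [[0.1,0.05,0],[0.15,0.07,0],[-1,-0.5,0],[-4.5,-2,3],[-5,-2.2,9],[-5,-2.2,15],[-5,-2.2,21],[-5,-2.2,27]], "twist": [0,0,0,0,0,0,0,0]}}

```text
clock: 31.95
tcp_pos: [0.468, 0.296, 0.2777]
orientation: [-0.003, 0.839, -0.544, -0.005]
wrist_force: [1.2, 0.1, -0.4]
finger_gap: 0.0384
grip_force: 0.0
```

Run:
```python
from h import *
p=where(); t=s2w([.0515,0,.31]); print('go',(t-p)*100)
c=load('top'); P,ok=cloud(c); s=w2s(P)
for lo,hi in((.2,.3),(.3,.45),(.45,.7)):
    m=ok&(P[...,2]>lo)&(P[...,2]<hi)&(P[...,1]<.6); d=np.hypot(P[...,0]-t[0],P[...,1]-t[1]); d[~m|(d<.03)]=9
    k=(s[...,0]>.12)|(abs(s[...,1])>.11); d[~k]=9
    i=np.unravel_index(np.argmin(d),d.shape); print(lo,i,d[i],P[i],s[i])
c=snap('wrist'); P,ok=cloud(c); s=w2s(P); m=ok&(s[...,2]>.262)&(s[...,2]<.29)&(s[...,0]>0)&(s[...,0]<.1)&(abs(s[...,1])<.03); print('bar',m.sum(), np.percentile(s[m],[5,50,95],0) if m.sum() else 0); blk(c,0)
```

```text
t 31.95 tcp [0.468  0.296  0.2777] yaw -65.93 scan [-0.0881 -0.0011  0.2777] F [ 1.2  0.1 -0.4] gap 0.0384 grip 0.0
go [12.70068324  5.80288691  3.22841515]
0.2 (np.int64(126), np.int64(256)) 0.13735152404704293 [0.63958473 0.22411127 0.29554951] [ 0.03913909 -0.13679418  0.29554951]
0.3 (np.int64(119), np.int64(255)) 0.14167900805253547 [0.64892808 0.22301037 0.32100578] [ 0.04721848 -0.1416143   0.32100578]
0.45 (np.int64(80), np.int64(290)) 0.2281406900523075 [0.68104173 0.14273093 0.48032919] [ 0.04375238 -0.2280091   0.48032919]
bar 1873 [[ 0.04671126 -0.02734064  0.27790401]
 [ 0.04870171 -0.00217343  0.28230402]
 [ 0.05329526  0.02642837  0.28389646]]
358
-36 [22.9 46.6] 28
-28 [22.7 46.2] 35
-20 [22.7 46.3] 54
-12 [22.6 46.6] 35
-4 [23.1 46. ] 60
4 [22.7 46.3] 61
12 [22.7 46.4] 37
20 [22.7 46.2] 48
x 22 [-33.5  21. ] 90
x 30 [-33.7  21.1] 67
x 38 [-33.7  20.9] 99
x 46 [-33.6  20.8] 102
```

>>> {"method": "jog_arm", "body": {"gripper": [0.45,0.45,0.45,0.45,0.45,0.45,0.45,0.45], "offset": [[0,0,3.3],[4.5,2,3.3],[9,4.1,3.3],[12.7,5.8,3.3],[12.7,5.8,2],[12.7,5.8,-1],[12.7,5.8,-3.5],[12.7,5.8,-4.3]], "twist": [0,0,0,0,0,0,0,0]}}

```text
clock: 33.0
tcp_pos: [0.5945, 0.3537, 0.2304]
orientation: [-0.001, 0.839, -0.544, -0.006]
wrist_force: [-0.4, 0.3, -0.3]
finger_gap: 0.0386
grip_force: 0.0
```

Run:
```python
from h import *
p=where(); tilt(); c=snap('wrist'); P,ok=cloud(c); s=w2s(P); m=ok&(s[...,2]>.262)&(s[...,2]<.29)&(s[...,0]>.035)&(s[...,0]<.07)&(s[...,1]>-.045)&(s[...,1]<-.016); print('bar',m.sum(), np.percentile(s[m],[5,50,95],0) if m.sum() else 0)
```

```text
t 33.0 tcp [0.5945 0.3537 0.2304] yaw -65.94 scan [ 5.090e-02 -1.000e-04  2.304e-01] F [-0.4  0.3 -0.3] gap 0.0386 grip 0.0
tilt tx,ty deg [-0.68 -0.3 ] q [ 0.415  0.563  0.498  1.51   0.012 -1.576]
bar 1473 [[ 0.04755632 -0.04369945  0.28016908]
 [ 0.05166951 -0.0310549   0.28273431]
 [ 0.05548918 -0.01758046  0.28404095]]
```

>>> {"method": "jog_arm", "body": {"gripper": [0.2,0.05,0.05,0.05,0.05,0.05,0.05,0.05], "offset": [[0,0,0],[0,0,0],[0,0,0],[0,0,0],[0,0,0],[0,0,0],[0,0,0],[0,0,0]], "twist": [0,0,0,0,0,0,0,0], "squeeze": 35}}

```text
clock: 34.05
tcp_pos: [0.5961, 0.3544, 0.2343]
orientation: [-0.004, 0.839, -0.544, -0.005]
wrist_force: [-1.0, -0.5, 5.4]
finger_gap: 0.0073
grip_force: 34.5
```

Run:
```python
from h import *
p=where(); s=w2s(p)
B=lambda t:np.array([.088-.216*np.cos(t)+.0085*np.sin(t),.066+.216*np.sin(t)+.0085*np.cos(t)])
from scipy.optimize import brentq
t0=brentq(lambda t:B(t)[0]-s[0],1.1,1.5); print('th0',t0,'bar z-tcp',B(t0)[1]-s[2])
ths=np.concatenate([t0-np.array([.02,.06]) ,np.linspace(t0-.06,0,31)[1:]])
ths=t0*(1-np.linspace(0,1,33)[1:]); 
for i in range(4):
    a=t0 if i==0 else ths[8*i-1]
    print([[round(float(v),2) for v in ((B(t)-B(a))[0]*np.cos(SY)*100,(B(t)-B(a))[0]*np.sin(SY)*100,(B(t)-B(a))[1]*100)] for t in ths[8*i:8*i+8]], ths[8*i+7])
```

```text
t 34.05 tcp [0.5961 0.3544 0.2343] yaw -65.94 scan [ 5.270e-02 -1.000e-04  2.343e-01] F [-1.  -0.5  5.4] gap 0.0073 grip 34.5
th0 1.367353016956495 bar z-tcp 0.044985458619568486
[[-0.83, -0.37, -0.17], [-1.65, -0.74, -0.38], [-2.46, -1.1, -0.63], [-3.26, -1.46, -0.91], [-4.05, -1.81, -1.23], [-4.83, -2.16, -1.59], [-5.59, -2.5, -1.99], [-6.34, -2.84, -2.42]] 1.0255147627173713
[[-0.73, -0.33, -0.46], [-1.44, -0.64, -0.96], [-2.13, -0.95, -1.49], [-2.8, -1.25, -2.06], [-3.44, -1.54, -2.65], [-4.06, -1.82, -3.27], [-4.66, -2.09, -3.93], [-5.23, -2.34, -4.61]] 0.6836765084782475
[[-0.54, -0.24, -0.71], [-1.06, -0.47, -1.44], [-1.55, -0.69, -2.19], [-2.01, -0.9, -2.97], [-2.43, -1.09, -3.76], [-2.83, -1.26, -4.58], [-3.19, -1.43, -5.41], [-3.52, -1.57, -6.26]] 0.34183825423912373
[[-0.3, -0.13, -0.86], [-0.56, -0.25, -1.74], [-0.79, -0.35, -2.63], [-0.98, -0.44, -3.53], [-1.14, -0.51, -4.44], [-1.26, -0.56, -5.35], [-1.35, -0.6, -6.27], [-1.4, -0.63, -7.19]] 0.0
```

>>> {"method": "jog_arm", "body": {"gripper": [0.05,0.05,0.05,0.05,0.05,0.05,0.05,0.05], "offset": [[-0.8,-0.4,-0.2],[-1.6,-0.7,-0.4],[-2.5,-1.1,-0.6],[-3.3,-1.5,-0.9],[-4,-1.8,-1.2],[-4.8,-2.2,-1.6],[-5.6,-2.5,-2],[-6.3,-2.8,-2.4]], "twist": [0,0,0,0,0,0,0,0]}}

```text
clock: 35.05
tcp_pos: [0.5324, 0.3259, 0.2085]
orientation: [-0.002, 0.839, -0.544, -0.005]
wrist_force: [1.0, -0.7, 1.5]
finger_gap: 0.0075
grip_force: 35.9
```

Run:
```python
from h import *
p=where(); s=w2s(p); x,z=s[0]-.088,s[2]+.045-.066; print('r',np.hypot(x,z),'th',np.arctan2(z,-x)-np.arctan2(.0085,.216))
```

```text
t 35.05 tcp [0.5324 0.3259 0.2085] yaw -65.94 scan [-1.710e-02 -1.000e-04  2.085e-01] F [ 1.  -0.7  1.5] gap 0.0075 grip 35.9
r 0.21497670384271367 th 1.0203855219760167
```

Following the arc well; continuing.

>>> {"method": "jog_arm", "body": {"gripper": [0.05,0.05,0.05,0.05,0.05,0.05,0.05,0.05], "offset": [[-0.7,-0.3,-0.5],[-1.4,-0.6,-1],[-2.1,-1,-1.5],[-2.8,-1.2,-2.1],[-3.4,-1.5,-2.6],[-4.1,-1.8,-3.3],[-4.7,-2.1,-3.9],[-5.2,-2.3,-4.6]], "twist": [0,0,0,0,0,0,0,0]}}

```text
clock: 36.05
tcp_pos: [0.4803, 0.3026, 0.1622]
orientation: [-0.002, 0.839, -0.544, -0.005]
wrist_force: [2.4, -3.7, -0.6]
finger_gap: 0.0075
grip_force: 35.8
```

>>> {"method": "jog_arm", "body": {"gripper": [0.05,0.05,0.05,0.05,0.05,0.05,0.05,0.05], "offset": [[-0.5,-0.2,-0.7],[-1.1,-0.5,-1.4],[-1.5,-0.7,-2.2],[-2,-0.9,-3],[-2.4,-1.1,-3.8],[-2.8,-1.3,-4.6],[-3.2,-1.4,-5.4],[-3.5,-1.6,-6.3]], "twist": [0,0,0,0,0,0,0,0]}}

```text
clock: 37.05
tcp_pos: [0.4452, 0.2872, 0.0992]
orientation: [-0.002, 0.839, -0.544, -0.006]
wrist_force: [0.9, -1.5, -0.6]
finger_gap: 0.0073
grip_force: 35.9
```

Run:
```python
from h import *
p=where(); s=w2s(p); x,z=s[0]-.088,s[2]+.045-.066; print('r',np.hypot(x,z),'th',np.arctan2(z,-x)-np.arctan2(.0085,.216))
t=s2w([-.128,0,.0745-.045]); print((t-p)*100)
```

```text
t 37.05 tcp [0.4452 0.2872 0.0992] yaw -65.93 scan [-0.1125  0.0002  0.0992] F [ 0.9 -1.5 -0.6] gap 0.0073 grip 35.9
r 0.2152267230783052 th 0.33238576367650896
[-1.40403625 -0.65037312 -6.96737902]
```

>>> {"method": "jog_arm", "body": {"gripper": [0.05,0.05,0.05,0.05,0.05,0.05,0.05,0.05], "offset": [[-0.3,-0.1,-0.8],[-0.6,-0.2,-1.7],[-0.8,-0.4,-2.6],[-1,-0.4,-3.5],[-1.1,-0.5,-4.4],[-1.25,-0.6,-5.2],[-1.3,-0.6,-5.8],[-1.35,-0.6,-6.3]], "twist": [0,0,0,0,0,0,0,0]}}

```text
clock: 38.05
tcp_pos: [0.432, 0.2813, 0.0363]
orientation: [-0.002, 0.839, -0.544, -0.006]
wrist_force: [0.7, -0.5, 0.7]
finger_gap: 0.0074
grip_force: 35.2
```

>>> {"method": "jog_arm", "body": {"gripper": [0.05,0.05,0.05,0.05,0.05,0.05,0.05,0.05], "offset": [[0,0,-0.15],[0,0,-0.3],[0,0,-0.45],[0,0,-0.6],[0,0,-0.7],[0,0,-0.8],[0,0,-0.85],[0,0,-0.85]], "twist": [0,0,0,0,0,0,0,0]}}

```text
clock: 39.05
tcp_pos: [0.4316, 0.2811, 0.0288]
orientation: [-0.002, 0.839, -0.544, -0.006]
wrist_force: [-4.8, -0.1, 5.8]
finger_gap: 0.0077
grip_force: 36.1
```

Run:
```python
from h import *
p=where(); s=w2s(p); x,z=s[0]-.088,s[2]+.045-.066; print('r',np.hypot(x,z),'th',np.arctan2(z,-x)-np.arctan2(.0085,.216))
```

```text
t 39.05 tcp [0.4316 0.2811 0.0288] yaw -65.93 scan [-0.1274  0.0002  0.0288] F [-4.8 -0.1  5.8] gap 0.0077 grip 36.1
r 0.21557684093414725 th -0.0033397272004128953
```

>>> {"method": "jog_arm", "body": {"gripper": [0.05,0.05,0.2,0.28,0.28,0.28,0.28,0.28], "offset": [[0,0,-0.05],[0,0,-0.1],[0,0,-0.1],[0,0,-0.1],[0,0,0],[0,0,3],[0,0,8],[0,0,13]], "twist": [0,0,0,0,0,0,0,0]}}

```text
clock: 40.05
tcp_pos: [0.432, 0.281, 0.1592]
orientation: [-0.002, 0.839, -0.544, -0.006]
wrist_force: [1.3, 0.4, -0.1]
finger_gap: 0.0239
grip_force: 0.0
```

>>> {"method": "jog_arm", "body": {"gripper": [0.28,0.28,0.28,0.28,0.28,0.28,0.28,0.28], "offset": [[0,0,3],[0,-1,5],[0,-2,6],[0,-4,6],[0,-4,6],[0,-4,6],[0,-4,6],[0,-4,6]], "twist": [0,0,0,0,0,0,0,0]}}

```text
clock: 41.05
tcp_pos: [0.4321, 0.2415, 0.218]
orientation: [-0.002, 0.839, -0.544, -0.006]
wrist_force: [0.5, 1.3, -0.0]
finger_gap: 0.0239
grip_force: 0.0
```

Run:
```python
from h import *
p=where(); c=snap('wrist','w20.png'); P,ok=cloud(c); s=w2s(P)
m=ok&(s[...,2]>.065)&(s[...,2]<.1)&(s[...,0]<-.11)&(s[...,0]>-.15)&(abs(s[...,1])<.045); print('bar',np.percentile(s[m],[5,50,98],0).round(4))
for x in(-.08,-.04,0):
    m=ok&(abs(s[...,0]-x)<.01)&(abs(s[...,1])<.08)&(s[...,2]>.03)&(s[...,2]<.12); print('cover',x,m.sum(),np.median(s[m][:,2]) if m.any() else None)
t=snap('top','top2.png'); P,ok=cloud(t); old=load('top')
for n,cx,cy in(('stack',.4215,.1),('tape',.397,.214),('bottle',.585,-.05),('timer',.509,-.22)):
    d=np.hypot(P[...,0]-cx,P[...,1]-cy)<.045; k=ok&d&(P[...,2]>.01); print(n,k.sum(),np.percentile(P[k],[50],0).round(4),P[k][:,2].max().round(3))
```

```text
t 41.05 tcp [0.4321 0.2415 0.218 ] yaw -65.91 scan [-0.1432 -0.0362  0.218 ] F [ 0.5  1.3 -0. ] gap 0.0239 grip 0.0
bar [[-0.1322 -0.0409  0.0758]
 [-0.1283 -0.0031  0.0782]
 [-0.1239  0.0433  0.08  ]]
cover -0.08 2378 0.07281827776697333
cover -0.04 2635 0.07382678595851927
cover 0 2669 0.07377572767480445
stack 427 [[0.4212 0.102  0.0297]] 0.039
tape 4819 [[0.397  0.2116 0.7322]] 0.743
bottle 317 [[ 0.586  -0.0508  0.0714]] 0.098
timer 707 [[ 0.5373 -0.2142  0.6455]] 0.654
```

```bash
python3 -c "
from h import *
print(env.hand_in())"
```

```text
the job is handed in; nothing more can be done
None
```

I handed the job in at about 41 s: the scanned dish is stacked on the bench dish within about 2 mm, the slide sits in the corner of both stops, and I lowered the cover by its handle until it was shut; the judge's result was not shown to me.

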